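Bolt the carving sled at its station

TASK

Slide the sled with the wood carving back along its guides to the barrel bolt, shift it until the notch of its keeper, which may be clamped a little to either side of the red line, meets the bolt, and push the bolt fully home through the notch so that the sled is locked. Do not force the bolt when it meets resistance, keep the sled flat in its guides, and leave the mug, the tumbler and the sanding block alone.

Things in the scene. Friction and masses are not known exactly. Their poses are not given: they have to be found in the camera images.
- station: Fixed plywood board 360x310x18 mm with two dark guide strips (tops at z 30 mm, 124 mm apart, station x -110 to 230 mm) and a steel barrel bolt on its +y side. Origin: table height, midway between the guides, in line with the bolt. x runs along the guides, roughly away from the robot; y towards the bolt. The bolt slides along -y when shot.
- bolt_line (a point): Point on the bolt's axis (station x 0, y 0, z 42 mm), midway between the guides; axes as the station's. The bolt's two steel straps are 29 mm wide, reach up to z 54 mm and stand at station y 63 to 75 and 152 to 170 mm.
- bolt (a joint): Bolt, a steel rod of 12 mm diameter, tip edge bevelled 1.5 mm. 0 = drawn back (tip at station y 75 mm), 0.050 m = fully home (tip at y 25 mm, right through the keeper). Starts at 0 to 0.012, slides with about 3 N of friction, no spring, stays where left. On the keeper's solid face it stops at about 0.017 to 0.022; in the notch it may rub: push on, up to 15 N.
- bolt_knob (a point): Point on the axis of the bolt's upright red knob, 16 mm diameter, straight from 24 mm below to 8 mm above this point; top 11 mm above it. Moves with the bolt; at bolt 0 it is at station (0, 135, 82) mm.
- sled: Loose wooden sled 200x120x12 mm, about 0.8 kg, flat on the board between the guides (2 mm play a side), axes as the station's. Origin: underside, on the red line painted across it; spans x -80 to 120, y -60 to 60 mm. A carved block (to 38 mm above its underside) is screwed on its far half. Starts 50 to 100 mm along +x from the bolt line; friction varies.
- keeper_mark (a point): Where the red line meets the keeper (sled 0, 47, 24 mm). The keeper is a steel bar 18 mm wide in y, top 11 mm above this, in wooden sleeves (to x +-60 mm), with an open-topped notch 16 mm wide, edged in brass. The notch is clamped anywhere from -9 to +9 mm in sled x from this mark: unmeasured and not adjustable. Look, or try the bolt and if it is blocked shift the sled 4 to 6 mm.
- sled_knob (a point): Point on the axis of the sled's upright dark wooden knob (24 mm diameter, straight from 18 mm below to 10 mm above this point, top 14 mm above), fixed at sled (-55, -30, 44) mm. For gripping and moving the sled.
- cup: White mug, 84 mm wide, 62 mm high, with a handle; origin at its underside's centre. Bystander.
- tumbler: Glass tumbler, 66 mm wide, 120 mm high; origin at its underside's centre. Bystander.
- sander: Cork sanding block 100 x 62 x 34 mm; origin at its underside's centre. Bystander.
There are look-alikes about, which are no part of the job. There is more than one size of the sled; the one meant has the size given above.

How it is judged:
By the outcome, as a careful person would: the job done as asked, in the order asked, and still so for the second after the job is handed in, with the robot touching nothing.
It also fails if it takes over 72 s, if anything falls off the work surface, if the arm or the gripper's body presses on something with over 40 N, if the wrist force passes 120 N, or if a joint passes its speed limit or range.

ROBOT

A 6-joint arm with a two-finger parallel gripper is mounted at the origin on the work surface. World frame = base frame: x ahead of the robot, y to its left, z up, the work surface at z = 0. Lengths are in m, angles in rad, forces in N, time in s.
With the tool pointing down it reaches from about 0.275 to 0.875 m from the base axis. Payload 12.5 kg.
Tool frame: the origin (TCP) lies midway between the tips of the shut fingers; the grasp point (between the pads) lies 19 mm behind it; z points along the fingers, y is the line along which they close (so a half turn about z gives the same grasp; the last joint's range is limited). The gripper opens to 85 mm and grips with 20 to 120 N. Pads are 22 mm wide; open, the fingers measure 114 mm over their backs; the gripper's body (76 mm by 85 mm) begins 54 mm behind the grasp point. The pads swing forward as they close: fully open they stand 13 mm farther back than shut.
Start: joints at [-1.322, 0.351, 1.652, -0, 1.139, -0.085], TCP at [0.18, -0.52, 0.231] pointing down, gripper open.
Joint ranges: [-2.75, 2.75], [-0.79, 2.1], [0.01, 2.65], [-1.57, 4.71], [0.07, 3.14], [-2.87, 2.87]. Speed limits (rad/s): [2.22, 2.22, 2.79, 3.14, 3.14, 3.14].

INTERFACE

Orientations are given as a unit quaternion [x, y, z, w].
In Python, from plant import observe, optics, bot gives the robot as it stands.
- The arm moves only by the shell command python3 -m creep 'ROWS'. ROWS is JSON, one flat list of numbers, 7 for each row, row after row: the turn, a rotation vector about the tool's x, y, z each as a share of 180 degrees, from -1 to 1, then the shift along the tool's x, y, z each as a share of 30 cm, from -1 to 1, then the opening, from 0 (shut) to 1 (fully open). In form: [wx, wy, wz, x, y, z, gripper, wx, wy, wz, x, y, z, gripper, ...]. A call has 1 to 20 rows; each row shifts and turns the commanded pose from where the row before left it, along the tool's axes as they then stand; what a row does not reach is not made up. A row lasts 1/12 s, in which the tool goes at most 41.7 mm and 7.16 degrees, less where a joint would pass 70% of its speed; a pose out of reach is approached as far as the arm can. A call with a number of a shift or a turn outside -1 to 1 is refused whole. A call with a gripper value outside its range is refused whole. The fingers move at their own pace and stop on an object; the grip force is fixed at half the most. Time passes only in rows, so rows that do not move let the fingers close. It gives the time, the measured TCP pose, the force, the opening and the grip force at its end, in the units of the state.
- observe(): the state, without advancing time (a new reading comes with each control period).
- optics.grab_frame(name): name is "scene" or "top" or "wrist"; returns a dict with "frame" (384x512x3 uint8, red, green, blue), "range_z" (384x512 float32, m along the optical axis (not along the pixel's ray), 0 where there is no reading), "K" (3x3 intrinsics, pixels), "rvec" (rotation vector, rad) and "tvec" (3), from world to camera coordinates, as OpenCV has them. Camera axes: x right, y down, z forward; pixel columns grow to the right and rows downward; lengths in m; the calibration is good to about 2 mm. The wrist camera is an equidistant fisheye: a pixel r from the principal point sees the ray r / f radians off the axis. A picture is of the moment at which its call begins.
- bot.sign_off(): hands the job in; it is judged then, once.
The state is a dict: "time_s": time; "joint_pos": joint angles; "joint_vel": joint speeds; "effort": joint torques, N m; "eef_pos": TCP position; "tcp_rot": TCP orientation; "ft_force": force on the tool from outside, world axes, zero at the start; "moment": the same for the moment, N m; "opening": opening from 0.0 (shut) to 1.0 (fully open); "finger_force": force on a finger pad.
Only numpy, scipy, OpenCV 4.12 (cv2) and the standard library are available. Lean on these libraries where they do the work, as an engineer would, in place of code of your own. Each camera call takes 0.05 s, during which the arm holds its last target. There are 200 camera calls.

## Working session

There is one attempt and no reset: what is moved stays moved. The work goes in short steps, Python scripts to look and compute and a shell command to move; the robot and the scene stay as the last step left them, time stands still between calls to the robot, and variables do not carry over. Pictures are saved under pics/ and viewed, at most 10 in all, crops included, and the job is handed in when it is done.

```bash
mkdir -p pics; cat > h.py <<'E'
import numpy as np,cv2
from plant import observe,optics,bot
from scipy.spatial.transform import Rotation as R
def grab(n):
    f=optics.grab_frame(n); np.savez('%s.npz'%n,**f); return f
def load(n): return dict(np.load('%s.npz'%n))
def w(f,u,v,z=None,d=None):
    """pinhole pixel -> world, by depth or at height z"""
    Rm=cv2.Rodrigues(f['rvec'])[0]; t=np.ravel(f['tvec']); ray=np.linalg.inv(f['K'])@[u,v,1]
    c=-Rm.T@t; r=Rm.T@ray
    if z is not None: return c+r*(z-c[2])/r[2]
    if d is None: d=np.median(f['range_z'][int(v)-1:int(v)+2,int(u)-1:int(u)+2])
    return c+r*d
def proj(f,p): return cv2.projectPoints(np.float64(p).reshape(-1,1,3),f['rvec'],f['tvec'],f['K'],None)[0].reshape(-1,2)
E
python3 - <<'E'
from h import *
for n in('scene','top'):
    f=grab(n); cv2.imwrite(f'pics/{n}1.png',cv2.resize(f['frame'][:,:,::-1],(800,600),interpolation=cv2.INTER_CUBIC)); print(n,f['K'],f['rvec'].ravel(),f['tvec'].ravel())
s=observe();print(s)
E
```

```text
scene [[455.49864724   0.         260.82650744]
 [  0.         455.49864724 193.29862397]
 [  0.           0.           1.        ]] [ 2.17960451  1.09093187 -0.43519468] [-0.36722648 -0.29949828  1.51966108]
top [[377.4449308    0.         253.46196005]
 [  0.         377.4449308  190.06488049]
 [  0.           0.           1.        ]] [ 2.13949313 -2.13700152  0.14308785] [-0.00225919  0.59444249  0.96704908]
{'time_s': 0.1, 'joint_pos': array([-1.32161931e+00,  3.51189839e-01,  1.65235724e+00, -1.32836489e-08,
        1.13909612e+00, -8.46051206e-02]), 'joint_vel': array([-1.16830521e-03,  8.59399042e-05, -4.54885418e-04,  1.48807895e-03,
       -2.01822358e-04, -1.07129081e-03]), 'effort': array([ 5.94659687e-04, -5.06833577e+01, -2.91876537e+01, -1.57525892e-04,
        2.60598652e-03,  2.60443647e-05]), 'eef_pos': array([ 0.18013855, -0.51935011,  0.23080924]), 'tcp_rot': array([ 9.86105843e-01,  1.66117399e-01, -4.31796414e-05, -5.23492834e-04]), 'ft_force': array([ 0.11422928, -0.56264054, -0.01231249]), 'moment': array([-0.01020294,  0.04333199, -0.01759357]), 'finger_force': 0.0, 'opening': 1.0015035552699423}
```

View pics/scene1.png

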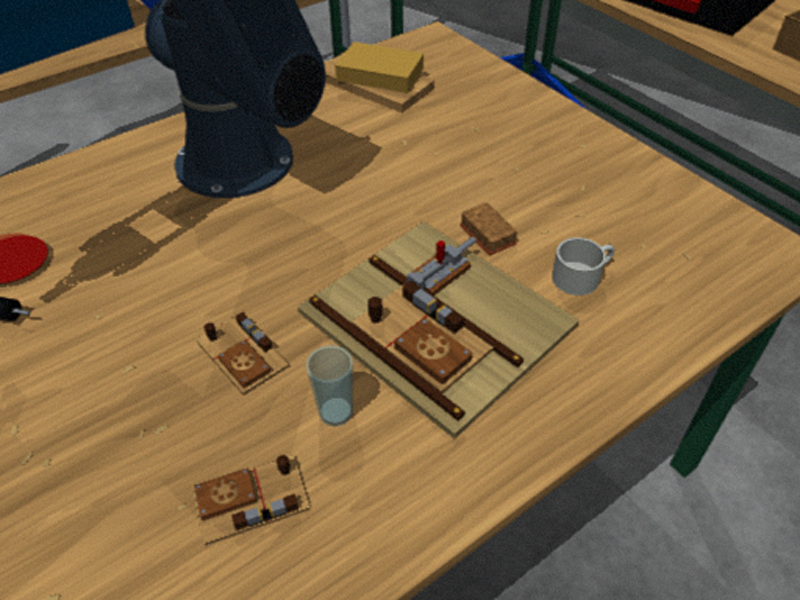

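View pics/top1.png

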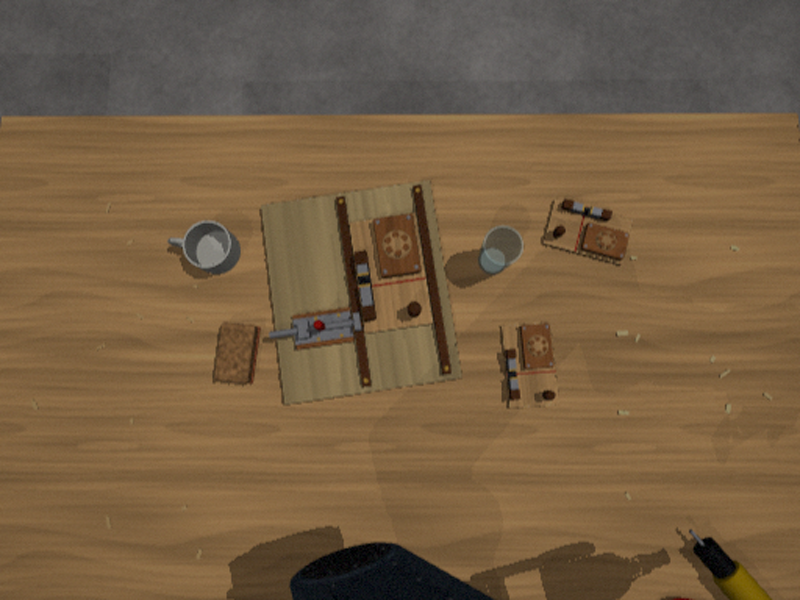

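The top view shows three candidate sleds, at (390,270) in the station and smaller ones at (588,232) and (530,365). The station sled is the only one between guides, with the bolt knob at (318,325) and the sled knob at (414,310). Next I'll check its size in a close crop.

```bash
python3 - <<'E'
from h import *
f=load('top'); c=f['frame'][112:262,160:300,::-1]
c=cv2.resize(c,None,fx=4,fy=4,interpolation=cv2.INTER_CUBIC); cv2.imwrite('pics/crop1.png',np.clip(c*1.5,0,255))
E
```

```text
[ WARN:0@0.278] global loadsave.cpp:1063 imwrite_ Unsupported depth image for selected encoder is fallbacked to CV_8U.
```

View pics/crop1.png

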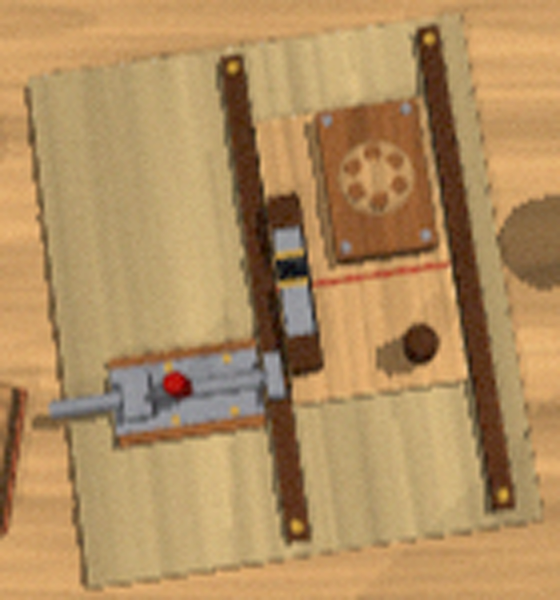

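```bash
python3 - <<'E'
from h import *
f=load('top'); P=lambda u,v,z=None:w(f,160+(u+.5)/4-.5,112+(v+.5)/4-.5,z)
pr=lambda n,p:print(n,np.round(np.array(p)*1e3,1))
g=[P(*a,.030) for a in((232,67),(297,527),(429,38),(503,495))]
for a in g: pr('screw',a)
c=[P(*a,.018) for a in((28,78),(462,14),(540,518),(88,586))]
for i in range(4): print('edge',np.linalg.norm(c[i]-c[i-1]),np.linalg.norm(g[0]-g[1]))
ex=(g[0]-g[1])+(g[2]-g[3])+(c[0]-c[3])+(c[1]-c[2]); yaw=np.arctan2(ex[1],ex[0]); print('yaw',np.degrees(yaw),[np.degrees(np.arctan2(d[1],d[0])) for d in(g[0]-g[1],g[2]-g[3],c[0]-c[3],c[1]-c[2])])
ex=np.array([np.cos(yaw),np.sin(yaw),0]); ey=np.array([-ex[1],ex[0],0])
# bolt line x from rod ends / knob ; guides mid for y ; board
bk=P(176,383,.093); sk=P(421,340,.076)
pr('boltknob',bk);pr('sledknob',sk);pr('bk depth',P(176,383));pr('sk depth',P(421,340))
mid=np.mean(g,0); m=mid@ey; pr('guide sep',(g[0]+g[1]-g[2]-g[3])@ey/2)
O=ex*(bk@ex)+ey*m; 
pr('O',O)
S=lambda p:np.round(1e3*np.array([(p-O)@ex,(p-O)@ey,p[2]]),1)
for n,a in dict(boltknob=bk,sledknob=sk,red1=P(318,283,.03),red2=P(448,265,.03),notch=P(292,267,.053),br1=P(290,252,.053),br2=P(293,282,.053),strap1=P(273,374,.054),rod=P(50,408,.042),sl1=P(284,197,.05),sl2=P(306,370,.05),corner1=P(262,120,.03),corner2=P(302,402,.03)).items(): print(n,S(a))
for a in g+c: print(S(a))
for a in [(380,175),(340,350),(200,200),(290,225)]: pr('depth',P(*a))
np.savez('st.npz',O=O,ex=ex,ey=ey,yaw=yaw)
E
```

```text
screw [770.3  98.9  30. ]
screw [453.   50.5  30. ]
screw [791.  -38.4  30. ]
screw [474.4 -86.7  30. ]
edge 0.3568018306203271 0.3209811562597659
edge 0.30979888096933805 0.3209811562597659
edge 0.35675352951972816 0.3209811562597659
edge 0.306844925229936 0.3209811562597659
yaw 8.494848142159487 [np.float64(8.682013993118508), np.float64(8.679705655080337), np.float64(8.564889958098565), np.float64(8.090466756590097)]
boltknob [542.8 124.   93. ]
sledknob [572.5 -31.6  76. ]
bk depth [542.8 123.9  93.1]
sk depth [572.8 -31.6  74. ]
guide sep 138.8
O [561.7  -3.    0. ]
boltknob [  0.  128.3  93. ]
sledknob [  6.5 -29.9  76. ]
red1 [61.4 32.  30. ]
red2 [ 60.6 -57.5  30. ]
notch [70.6 47.  53. ]
br1 [80.9 46.9 53. ]
br2 [60.5 47.8 53. ]
strap1 [ 1.3 69.2 54. ]
rod [  2.  220.3  42. ]
sl1 [119.4  45.9  50. ]
sl2 [ 1.2 47.5 50. ]
corner1 [180.5  54.4  30. ]
corner2 [-17.5  54.   30. ]
[221.4  69.9  30. ]
[-99.6  68.9  30. ]
[221.5 -68.9  30. ]
[-98.7 -69.9  30. ]
[239.  214.3  18. ]
[239.5 -95.5  18. ]
[-117.3  -93.    18. ]
[-117.8  213.9   18. ]
depth [686.8  -4.6  55.7]
depth [571.8  22.5  29. ]
depth [678.8 121.3  15.8]
depth [653.   55.5  54.1]
```

The guide separation, sled size (198x120) and heights match the description. The notch is near station x 70.6, about +9 mm from the red line, so the sled must go back about 70 mm. First move: above the sled knob.

```bash
cat > to.py <<'E'
import sys
from h import *
# usage: to.py x y z toolY_angle_deg : remaining shift (shares, tool axes) and wz share
s=observe(); Rm=R.from_quat(s['tcp_rot']); a=list(map(float,sys.argv[1:]))
d=Rm.inv().apply(np.array(a[:3])-s['eef_pos']); y=Rm.as_matrix()[:,1]; z=Rm.as_matrix()[:,2]
ang=np.degrees(np.arctan2(y[1],y[0])); dw=(a[3]-ang+180)%360-180
print('t',s['time_s'],'pos',s['eef_pos'].round(4),'yang',ang.round(2),'zdir',z.round(4),'F',s['ft_force'].round(1),'open',round(s['opening'],3),'j',s['joint_pos'].round(2))
print('shift shares',(d/.3).round(4),'wz share',round(-dw/180,4))
E
python3 -m creep '[0,0,0,0.11,-0.069,0,1, 0,0,0,0.11,-0.069,0,1, 0,0,0,0.11,-0.069,0,1, 0,0,0,0.11,-0.069,0,1, 0,0,0,0.11,-0.069,0,1, 0,0,0,0.11,-0.069,0,1, 0,0,0,0.11,-0.069,0,1, 0,0,0,0.11,-0.069,0,1, 0,0,0,0.11,-0.069,0,1, 0,0,0,0.11,-0.069,0,1, 0,0,0,0.11,-0.069,0,1, 0,0,0,0.11,-0.069,0,1, 0,0,0,0.11,-0.069,0,1, 0,0,0,0.11,-0.069,0,1, 0,0,0,0.11,-0.069,0,1, 0,0,0,0.11,-0.069,0,1]'
python3 -m creep '[0,0,-0.0368,0,0,0,1, 0,0,-0.0368,0,0,0,1, 0,0,-0.0368,0,0,0,1, 0,0,-0.0368,0,0,0,1, 0,0,-0.0368,0,0,0,1, 0,0,-0.0368,0,0,0,1, 0,0,-0.0368,0,0,0,1, 0,0,-0.0368,0,0,0,1, 0,0,-0.0368,0,0,0,1, 0,0,-0.0368,0,0,0,1, 0,0,-0.0368,0,0,0,1, 0,0,-0.0368,0,0,0,1, 0,0,0,0,0,0,1, 0,0,0,0,0,0,1]'
python3 to.py .5725 -.0316 .16 8.68
```

```text
time_s: 1.43
eef_pos: [0.5713, -0.0318, 0.231]
tcp_rot: [0.986, 0.166, -0.0, -0.0]
ft_force: [0.4, -0.5, 0.2]
opening: 0.995
finger_force: 0.0
time_s: 2.6
eef_pos: [0.5704, -0.0337, 0.231]
tcp_rot: [0.653, 0.757, -0.0, -0.0]
ft_force: [-0.8, 0.7, -0.2]
opening: 0.999
finger_force: 0.0
t 2.6 pos [ 0.5704 -0.0337  0.231 ] yang 8.4 zdir [-6.e-04  1.e-04 -1.e+00] F [-0.8  0.7 -0.2] open 0.999 j [-0.14  0.39  1.59  0.    1.16 -0.29]
shift shares [0.0058 0.0079 0.2367] wz share -0.0015
```

```bash
python3 -m creep '[0,0,-0.0015,0.0058,0.0079,0.1,1, 0,0,0,0,0,0.1,1, 0,0,0,0,0,0.1,1, 0,0,0,0,0,0.1,1, 0,0,0,0,0,0.1,1, 0,0,0,0,0,0.08,1, 0,0,0,0,0,0.04,1, 0,0,0,0,0,0.012,1, 0,0,0,0,0,0,1, 0,0,0,0,0,0,1]'
python3 to.py .5725 -.0316 .041 8.68
python3 - <<'E'
from h import *
f=grab('scene');c=f['frame'][130:270,180:330,::-1];cv2.imwrite('pics/s2.png',cv2.resize(c,None,fx=4,fy=4,interpolation=cv2.INTER_CUBIC))
E
```

```text
time_s: 3.43
eef_pos: [0.5734, -0.0317, 0.0429]
tcp_rot: [0.651, 0.759, 0.0, 0.001]
ft_force: [-0.6, -0.7, 0.4]
opening: 0.997
finger_force: 0.0
t 3.4333 pos [ 0.5734 -0.0317  0.0429] yang 8.82 zdir [ 1.7e-03 -2.0e-04 -1.0e+00] F [-0.6 -0.7  0.4] open 0.997 j [-0.14  0.65  1.72 -0.    0.78 -0.29]
shift shares [ 0.0009 -0.0031  0.0064] wz share 0.0008
```

View pics/s2.png

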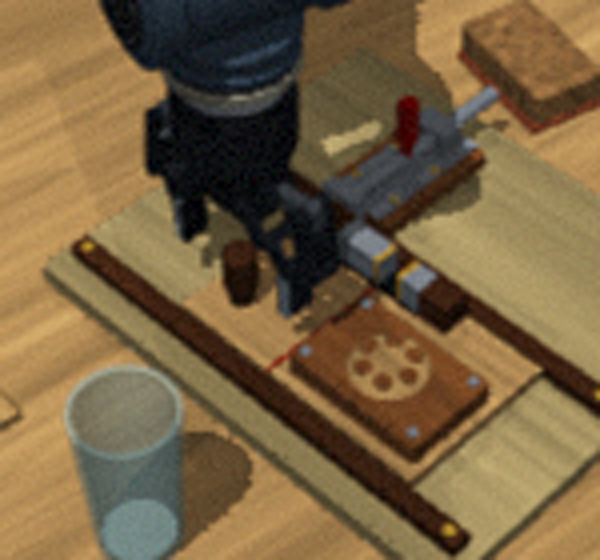

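The knob at (240,270) lies between the fingertips at (190,225) and (293,295), and the brass-edged notch shows at (395,268). Closing.

```bash
python3 -m creep '[0,0,0,0,0,0,0, 0,0,0,0,0,0,0, 0,0,0,0,0,0,0, 0,0,0,0,0,0,0, 0,0,0,0,0,0,0, 0,0,0,0,0,0,0, 0,0,0,0,0,0,0, 0,0,0,0,0,0,0]'
python3 to.py .5725 -.0316 .041 8.68
python3 -m creep '[0,0,0,0,-0.01,0,0, 0,0,0,0,-0.015,0,0, 0,0,0,0,-0.02,0,0, 0,0,0,0,-0.02,0,0, 0,0,0,0,-0.02,0,0, 0,0,0,0,-0.015,0,0, 0,0,0,0,0,0,0]'
python3 to.py .5725 -.0316 .041 8.68
```

```text
time_s: 4.15
eef_pos: [0.5725, -0.0317, 0.0421]
tcp_rot: [0.65, 0.76, -0.0, -0.0]
ft_force: [-2.9, 0.6, 6.8]
opening: 0.263
finger_force: 58.8
t 4.15 pos [ 0.5725 -0.0317  0.0421] yang 8.89 zdir [-3.e-04 -1.e-04 -1.e+00] F [-2.9  0.6  6.8] open 0.263 j [-0.14  0.65  1.72 -0.    0.78 -0.29]
shift shares [ 0.0003 -0.0001  0.0037] wz share 0.0011
time_s: 4.73
eef_pos: [0.5427, -0.0365, 0.0421]
tcp_rot: [0.65, 0.76, 0.0, 0.0]
ft_force: [-0.4, -1.1, 8.3]
opening: 0.256
finger_force: 60.0
t 4.7333 pos [ 0.5427 -0.0365  0.0421] yang 8.87 zdir [ 6.e-04 -2.e-04 -1.e+00] F [-0.4 -1.1  8.3] open 0.256 j [-0.15  0.61  1.8  -0.    0.74 -0.31]
shift shares [0.0008 0.1006 0.0037] wz share 0.001
```

```bash
python3 -m creep '[0,0,0,0,-0.015,0,0, 0,0,0,0,-0.02,0,0, 0,0,0,0,-0.02,0,0, 0,0,0,0,-0.02,0,0, 0,0,0,0,-0.02,0,0, 0,0,0,0,-0.017,0,0, 0,0,0,0,-0.01,0,0, 0,0,0,0,-0.01,0,0, 0,0,0,0,0,0,0, 0,0,0,0,0,0,0]'
python3 to.py .5725 -.0316 .041 8.68
python3 - <<'E'
from h import *
f=grab('top');c=f['frame'][150:240,165:285,::-1];cv2.imwrite('pics/t2.png',np.clip(1.5*cv2.resize(c,None,fx=6,fy=6,interpolation=cv2.INTER_CUBIC).astype(float),0,255).astype('uint8'))
E
```

```text
time_s: 5.57
eef_pos: [0.5041, -0.0425, 0.0421]
tcp_rot: [0.65, 0.76, 0.0, 0.0]
ft_force: [2.5, -0.2, 7.2]
opening: 0.266
finger_force: 60.2
t 5.5667 pos [ 0.5041 -0.0425  0.0421] yang 8.87 zdir [ 8.e-04 -2.e-04 -1.e+00] F [ 2.5 -0.2  7.2] open 0.266 j [-0.18  0.56  1.9  -0.    0.68 -0.33]
shift shares [0.0009 0.2308 0.0039] wz share 0.0011
```

View pics/t2.png

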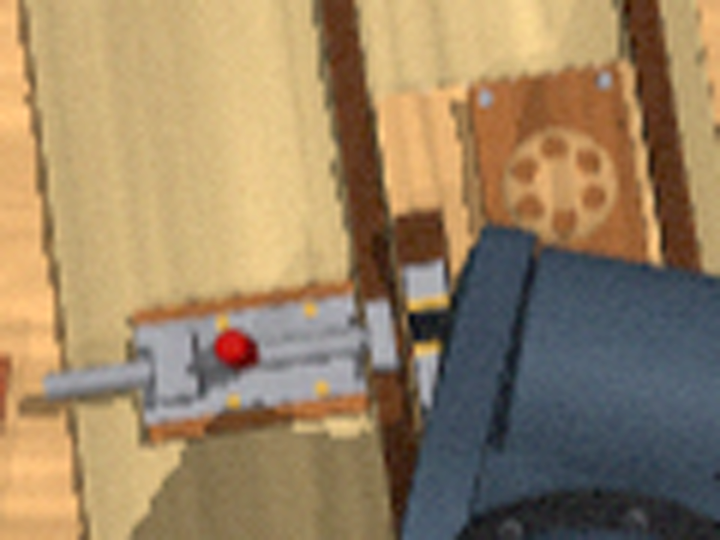

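The brass strips at (427,304) and (427,347) border the notch, and the strap centre is at (385,335). Computing the offset.

```bash
python3 - <<'E'
from h import *
f=load('top'); st=np.load('st.npz'); a=np.radians(8.68); ex=np.array([np.cos(a),np.sin(a),0]); ey=np.array([-ex[1],ex[0],0]);O=st['O']
P=lambda u,v,z:w(f,165+(u+.5)/6-.5,150+(v+.5)/6-.5,z)
for n,q in dict(br1=(427,304,.053),br2=(427,347,.053),strA=(368,303,.054),strB=(395,298,.054),strC=(375,372,.054),strD=(402,365,.054),knob=(235,349,.093),rodend=(50,385,.042),rodmid=(300,346,.048)).items():
    p=P(*q)-O; print(n,(1e3*np.array([p@ex,p@ey])).round(1))
E
```

```text
br1 [11.3 46.9]
br2 [-7.5 49.6]
strA [15.5 72.5]
strB [16.  60.4]
strC [-15.1  73.7]
strD [-13.8  61.5]
knob [ -0.6 128.1]
rodend [  2.1 218.3]
rodmid [  1.9 105.3]
```

```bash
python3 -m creep '[0,0,0,0,-0.002,0,0, 0,0,0,0,0,0,0, 0,0,0,0,0,0,1, 0,0,0,0,0,0,1, 0,0,0,0,0,0,1, 0,0,0,0,0,0,1, 0,0,0,0,0,0,1, 0,0,0,0,0,0,1]'
python3 -m creep '[0,0,0,0,0,-0.03,1, 0,0,0,0,0,-0.08,1, 0,0,0,0,0,-0.12,1, 0,0,0,0,0,-0.12,1, 0,0,0,0,0,-0.08,1, 0,0,0.0358,0,0,0,1, 0,0,0.0358,0,0,0,1, 0,0,0.0358,0,0,0,1, 0,0,0.0358,0,0,0,1, 0,0,0.0358,0,0,0,1, 0,0,0.0358,0,0,0,1, 0,0,0.0358,0,0,0,1, 0,0,0.0358,0,0,0,1, 0,0,0.0358,0,0,0,1, 0,0,0.0358,0,0,0,1, 0,0,0.0358,0,0,0,1, 0,0,0.0358,0,0,0,1, 0,0,0.0358,0,0,0,1, 0,0,0.0358,0,0,0,1]'
python3 to.py .5428 .124 .063 -81.32
```

```text
time_s: 6.28
eef_pos: [0.5031, -0.0424, 0.0416]
tcp_rot: [0.65, 0.76, -0.0, -0.0]
ft_force: [0.1, -0.1, 0.6]
opening: 1.0
finger_force: 0.0
time_s: 7.87
eef_pos: [0.5032, -0.0425, 0.1714]
tcp_rot: [0.997, 0.073, 0.0, 0.0]
ft_force: [-0.4, 0.8, -0.3]
opening: 1.002
finger_force: 0.0
t 7.8667 pos [ 0.5032 -0.0425  0.1714] yang -81.65 zdir [ 3.e-04 -1.e-04 -1.e+00] F [-0.4  0.8 -0.3] open 1.002 j [-0.18  0.34  1.83 -0.    0.97  1.25]
shift shares [ 0.2111 -0.5299  0.3612] wz share -0.0018
```

```bash
python3 -m creep '[0,0,0,0.04,-0.1,0,1, 0,0,0,0.04,-0.1,0,1, 0,0,0,0.04,-0.1,0,1, 0,0,0,0.04,-0.1,0,1, 0,0,0,0.04,-0.1,0,1, 0,0,0,0.011,-0.03,0,1, 0,0,0,0,0,0,1, 0,0,0,0,0,0,1]'
python3 to.py .5428 .124 .063 -81.32
python3 - <<'E'
from h import *
f=grab('scene');c=f['frame'][130:250,200:350,::-1];cv2.imwrite('pics/s3.png',np.clip(1.3*cv2.resize(c,None,fx=5,fy=5,interpolation=cv2.INTER_CUBIC).astype(float),0,255).astype('uint8'))
E
```

```text
time_s: 8.53
eef_pos: [0.5416, 0.1241, 0.1709]
tcp_rot: [0.997, 0.076, -0.0, 0.0]
ft_force: [0.2, -0.1, 0.0]
opening: 1.001
finger_force: 0.0
t 8.5333 pos [0.5416 0.1241 0.1709] yang -81.27 zdir [-2.e-04 -3.e-04 -1.e+00] F [ 0.2 -0.1  0. ] open 1.001 j [ 0.14  0.43  1.7  -0.    1.01  1.56]
shift shares [0.0039 0.0008 0.3597] wz share 0.0003
```

View pics/s3.png

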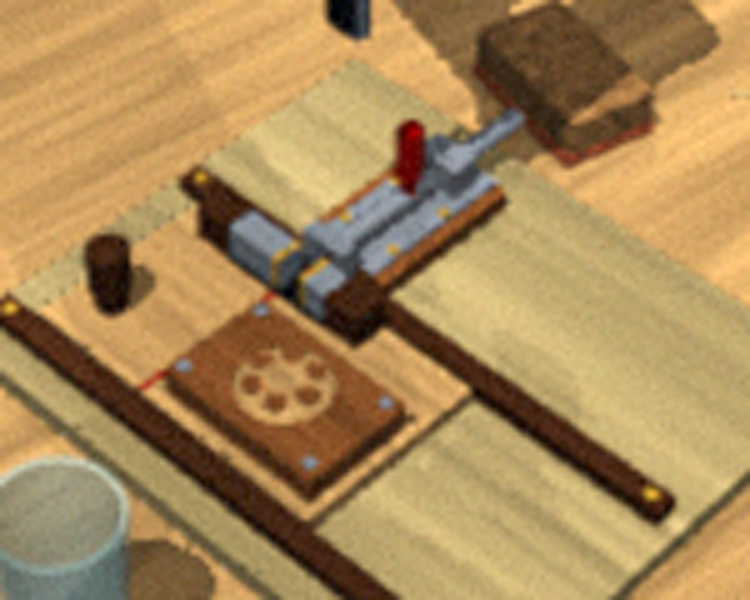

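The notch at (298,272) appears in line with the bolt, and the red knob at (410,150) is clear. Descend and grip the bolt knob.

```bash
python3 -m creep '[0,0,0,0.003,0,0.08,1, 0,0,0,0,0,0.1,1, 0,0,0,0,0,0.1,1, 0,0,0,0,0,0.06,1, 0,0,0,0,0,0.02,1, 0,0,0,0,0,0,1, 0,0,0,0,0,0,0, 0,0,0,0,0,0,0, 0,0,0,0,0,0,0, 0,0,0,0,0,0,0, 0,0,0,0,0,0,0, 0,0,0,0,0,0,0, 0,0,0,0,0,0,0, 0,0,0,0,0,0,0]'
python3 to.py .5428 .124 .063 -81.32
```

```text
time_s: 9.75
eef_pos: [0.543, 0.1245, 0.0633]
tcp_rot: [0.997, 0.076, 0.0, -0.0]
ft_force: [-1.8, -0.3, 6.3]
opening: 0.168
finger_force: 58.4
t 9.75 pos [0.543  0.1245 0.0633] yang -81.32 zdir [ 6.e-04  1.e-04 -1.e+00] F [-1.8 -0.3  6.3] open 0.168 j [ 0.14  0.59  1.76 -0.    0.79  1.56]
shift shares [-0.0009  0.0014  0.0011] wz share -0.0
```

```bash
python3 -m creep '[0,0,0,0,0.007,0,0, 0,0,0,0,0.01,0,0, 0,0,0,0,0.01,0,0, 0,0,0,0,0,0,0]'
python3 to.py .5428 .124 .063 -81.32
python3 -m creep '[0,0,0,0,0.005,0,0, 0,0,0,0,0.005,0,0, 0,0,0,0,0.005,0,0, 0,0,0,0,0,0,0]'
python3 to.py .5428 .124 .063 -81.32
```

```text
time_s: 10.08
eef_pos: [0.5442, 0.1163, 0.0633]
tcp_rot: [0.997, 0.076, 0.0, -0.0]
ft_force: [-1.2, -1.2, 4.9]
opening: 0.167
finger_force: 58.5
t 10.0833 pos [0.5442 0.1163 0.0633] yang -81.34 zdir [ 5.e-04  3.e-04 -1.e+00] F [-1.2 -1.2  4.9] open 0.167 j [0.13 0.59 1.76 0.   0.79 1.55]
shift shares [-0.0009 -0.0259  0.001 ] wz share -0.0001
time_s: 10.42
eef_pos: [0.5449, 0.1121, 0.0633]
tcp_rot: [0.997, 0.076, 0.0, -0.0]
ft_force: [-1.5, 0.9, 6.3]
opening: 0.164
finger_force: 58.5
t 10.4167 pos [0.5449 0.1121 0.0633] yang -81.33 zdir [ 6.e-04  4.e-04 -1.e+00] F [-1.5  0.9  6.3] open 0.164 j [0.12 0.59 1.76 0.   0.79 1.54]
shift shares [-0.0009 -0.0402  0.0011] wz share -0.0001
```

```bash
python3 -m creep '[0,0,0,0,0.005,0,0, 0,0,0,0,0.004,0,0, 0,0,0,0,0,0,0]'
python3 to.py .5428 .124 .063 -81.32
python3 -m creep '[0,0,0,0,0.004,0,0, 0,0,0,0,0.004,0,0, 0,0,0,0,0,0,0]'
python3 to.py .5428 .124 .063 -81.32
```

```text
time_s: 10.67
eef_pos: [0.5453, 0.1095, 0.0633]
tcp_rot: [0.997, 0.076, 0.0, -0.0]
ft_force: [-1.9, 1.1, 5.8]
opening: 0.168
finger_force: 58.5
t 10.6667 pos [0.5453 0.1095 0.0633] yang -81.33 zdir [ 6.e-04  4.e-04 -1.e+00] F [-1.9  1.1  5.8] open 0.168 j [0.11 0.59 1.76 0.   0.79 1.53]
shift shares [-0.0009 -0.0491  0.0011] wz share -0.0001
time_s: 10.92
eef_pos: [0.5456, 0.1071, 0.0633]
tcp_rot: [0.997, 0.076, 0.0, -0.0]
ft_force: [-1.9, 1.5, 5.8]
opening: 0.17
finger_force: 58.5
t 10.9167 pos [0.5456 0.1071 0.0633] yang -81.34 zdir [ 5.e-04  5.e-04 -1.e+00] F [-1.9  1.5  5.8] open 0.17 j [0.11 0.59 1.76 0.   0.79 1.53]
shift shares [-0.0009 -0.057   0.0011] wz share -0.0001
```

```bash
python3 -m creep '[0,0,0,0,0.006,0,0, 0,0,0,0,0.007,0,0, 0,0,0,0,0.007,0,0, 0,0,0,0,0,0,0]'
python3 to.py .5428 .124 .063 -81.32
python3 -m creep '[0,0,0,0,0.007,0,0, 0,0,0,0,0.007,0,0, 0,0,0,0,0.007,0,0, 0,0,0,0,0.007,0,0, 0,0,0,0,0.007,0,0, 0,0,0,0,0,0,0]'
python3 to.py .5428 .124 .063 -81.32
```

```text
time_s: 11.25
eef_pos: [0.5466, 0.1011, 0.0633]
tcp_rot: [0.997, 0.076, 0.0, -0.0]
ft_force: [-2.1, -0.6, 6.3]
opening: 0.166
finger_force: 58.6
t 11.25 pos [0.5466 0.1011 0.0633] yang -81.34 zdir [ 6.e-04  4.e-04 -1.e+00] F [-2.1 -0.6  6.3] open 0.166 j [0.1  0.59 1.76 0.   0.79 1.52]
shift shares [-0.0009 -0.0775  0.0011] wz share -0.0001
time_s: 11.75
eef_pos: [0.5481, 0.0906, 0.0633]
tcp_rot: [0.997, 0.076, 0.0, -0.0]
ft_force: [-0.9, -0.2, 5.8]
opening: 0.169
finger_force: 58.6
t 11.75 pos [0.5481 0.0906 0.0633] yang -81.34 zdir [ 5.e-04  3.e-04 -1.e+00] F [-0.9 -0.2  5.8] open 0.169 j [0.08 0.59 1.76 0.   0.79 1.5 ]
shift shares [-0.0008 -0.1126  0.0011] wz share -0.0001
```

```bash
python3 -m creep '[0,0,0,0,0.007,0,0, 0,0,0,0,0.007,0,0, 0,0,0,0,0.007,0,0, 0,0,0,0,0.003,0,0, 0,0,0,0,0,0,0]'
python3 -m creep '[0,0,0,0,0.003,0,0, 0,0,0,0,0,0,0]'
python3 -m creep '[0,0,0,0,0.003,0,0, 0,0,0,0,0,0,0]'
python3 to.py .5428 .124 .063 -81.32
```

```text
time_s: 12.17
eef_pos: [0.5492, 0.0836, 0.0633]
tcp_rot: [0.997, 0.076, 0.0, -0.0]
ft_force: [-1.8, -0.0, 7.0]
opening: 0.167
finger_force: 58.6
time_s: 12.33
eef_pos: [0.5493, 0.0828, 0.0633]
tcp_rot: [0.997, 0.076, 0.0, -0.0]
ft_force: [-1.9, 1.1, 6.3]
opening: 0.165
finger_force: 58.6
time_s: 12.5
eef_pos: [0.5494, 0.082, 0.0633]
tcp_rot: [0.997, 0.076, 0.0, -0.0]
ft_force: [-2.1, 1.3, 5.5]
opening: 0.163
finger_force: 58.6
t 12.5 pos [0.5494 0.082  0.0633] yang -81.33 zdir [ 4.e-04  4.e-04 -1.e+00] F [-2.1  1.3  5.5] open 0.163 j [0.06 0.59 1.76 0.   0.79 1.48]
shift shares [-0.0008 -0.1418  0.0011] wz share -0.0001
```

```bash
python3 -m creep '[0,0,0,0,0.002,0,0, 0,0,0,0,0,0,0]'|sed -n 2,4p
python3 -m creep '[0,0,0,0,0.002,0,0, 0,0,0,0,0,0,0]'|sed -n 2,4p
```

```text
eef_pos: [0.5495, 0.0814, 0.0633]
tcp_rot: [0.997, 0.076, 0.0, -0.0]
ft_force: [-2.5, 1.4, 6.1]
eef_pos: [0.5496, 0.0808, 0.0633]
tcp_rot: [0.997, 0.076, 0.0, -0.0]
ft_force: [-2.6, 1.7, 7.3]
```

```bash
python3 -m creep '[0,0,0,0,0.002,0,0, 0,0,0,0,0,0,0]'|sed -n 2,4p
python3 -m creep '[0,0,0,0,0.002,0,0, 0,0,0,0,0,0,0]'|sed -n 2,4p
python3 -m creep '[0,0,0,0,0.002,0,0, 0,0,0,0,0,0,0]'|sed -n 2,4p
```

```text
eef_pos: [0.5497, 0.0803, 0.0633]
tcp_rot: [0.997, 0.076, 0.0, -0.0]
ft_force: [-2.4, 1.9, 5.6]
eef_pos: [0.5497, 0.08, 0.0633]
tcp_rot: [0.997, 0.076, 0.0, -0.001]
ft_force: [-2.3, 5.3, 6.4]
eef_pos: [0.5498, 0.08, 0.0633]
tcp_rot: [0.997, 0.075, 0.0, -0.001]
ft_force: [-3.2, 10.7, 6.7]
```

The bolt met its end stop: force rose to 10.7 N at 0.080, the y expected for fully home. Release, rise and check.

```bash
python3 -m creep '[0,0,0,0,0,0,1, 0,0,0,0,0,0,1, 0,0,0,0,0,0,1, 0,0,0,0,0,0,1, 0,0,0,0,0,0,1, 0,0,0,0,0,0,1, 0,0,0,0,0,-0.04,1, 0,0,0,0,0,-0.1,1, 0,0,0,0,0,-0.12,1, 0,0,0,0,0,-0.12,1, 0,0,0,0,0,-0.1,1, 0,0,0,-0.1,0,0,1, 0,0,0,-0.12,0,0,1, 0,0,0,-0.12,0,0,1, 0,0,0,-0.12,0,0,1, 0,0,0,-0.1,0,0,1, 0,0,0,0,0,0,1]'
python3 - <<'E'
from h import *
f=grab('top');c=f['frame'][150:240,165:285,::-1];cv2.imwrite('pics/t3.png',np.clip(1.5*cv2.resize(c,None,fx=6,fy=6,interpolation=cv2.INTER_CUBIC).astype(float),0,255).astype('uint8'))
E
```

```text
time_s: 14.75
eef_pos: [0.379, 0.053, 0.207]
tcp_rot: [0.997, 0.076, -0.001, 0.0]
ft_force: [1.1, -0.7, -0.3]
opening: 1.002
finger_force: 0.0
```

View pics/t3.png

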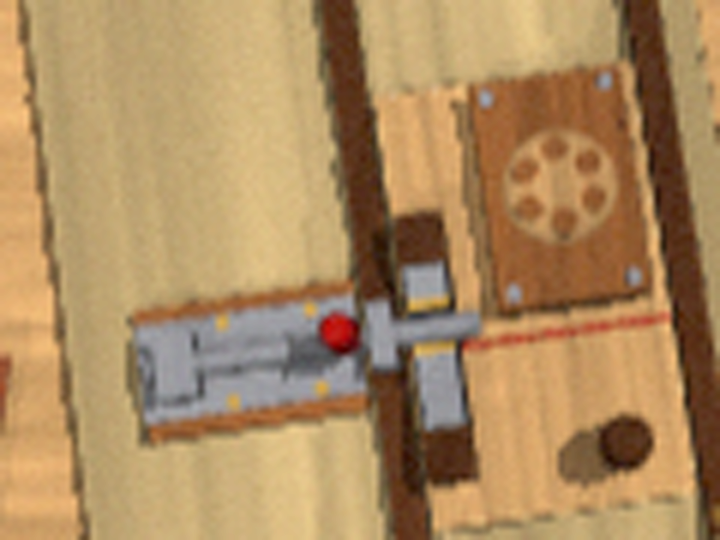

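The bolt rod runs through the notch between the brass edges at (430,325), with its tip at (480,324). The sled lies flat and the robot is clear.

```bash
python3 -c "
from plant import bot
print(bot.sign_off())"
```

```text
the job is handed in; nothing more can be done
None
```

The sled is locked: I slid it back about 70 mm, pushed the bolt through the notch to its end stop (about 11 N at the stop), released it, and handed the job in; the mug, tumbler and sanding block were not touched.

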